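# Case the thumb plane and click the slide lid shut

## Task

One of the three brass thumb planes is still out on the bench: lay it flat in the empty nest of its wooden case, nose pointing the same way as the other two, opening the lid farther if it is in the way. Then slide the lid shut along its grooves, all the way home, until the spring tongue clicks down behind the brass keeper. Leave the other two planes in their nests and the bottle, jar, spool clamp and tin standing where they are.

Things in the scene. Friction and masses are not known exactly. Their poses are not given: they have to be found in the camera images.
- case: Fixed wooden case with a sliding lid, 90 mm across (its x) by 182 mm long (its y), 52 mm high over its two long side rails, which are 72 mm apart. Origin under its centre on the bench, z up. The lid slides along y and opens towards +y. Inside (72 by 168 mm) a cork liner has three nests in a row along y. nest_3 is always full; of nest_1 and nest_2 one is empty. End walls 40 mm high.
- nest_1 (a point): Floor centre of the nest beside the keeper (case x 0, y -48, z 8 mm). Each nest is a recess 58 mm (x) by 28 mm (y), 7 mm deep; the cork between nests is 20 mm wide, its top 15 mm over the bench; the inside of the end wall is 36 mm from this centre. Fingers have room here with the lid open by 0.095 m or more.
- nest_2 (a point): Floor centre of the middle nest (case x 0, y 0, z 8 mm), same size. nest_3 is at y +48 mm. Fingers have room here with the lid open by 0.140 m or more.
- lid (a joint): How far the lid is open, m: 0 shut at its stop, 0.145 open at its other stop; starts at 0.03 to 0.10. A plywood board 80 by 176 by 6 mm captive in the grooves, top 46 mm over the bench; shut, it covers case y -85 to +91 mm. Slides at about 2 N; the last 12 mm take up to 10 N as the tongue rides over the keeper, dropping 1.5 mm before the stop. Once clicked the lid cannot slide open.
- lid_pull (a point): Middle of the top of the pull strip, a dark wooden bar standing on the lid along its +y end: 50 mm long (case x), 8 mm thick (case y), 16 mm high, top 62 mm over the bench. At lid opening q this point is at case x = 0, y = 87 mm + q. Pushing the strip towards +y opens the lid, towards -y shuts it.
- tongue (a joint): Lift of the spring tongue, rad: 0 lying flat, about 0.08 when riding on top of the keeper. A steel strip 22 mm wide and 52 mm long on the lid's top, sticking out 17 mm past the lid's -y edge, its end a 4.5 mm hook with a ramp. It springs down by itself (about 2 N at its tip).
- keeper (a point): Top middle of the keeper, a brass rod 30 mm long lying along case x, 5 mm thick, on the case's -y end wall (case x 0, y -88.5, z 45 mm).
- tongue_tip (a point): Top of the tongue's free end, 48 mm over the bench when flat; at lid opening q at case y = -102 mm + q.
- plane: The thumb plane that lies on the bench: brass, 52 mm long (x) by 22 mm wide (y), straight flat sides 18 mm high, a steel blade sloping up to 29 mm towards the heel, 100 to 200 g. Origin under the middle of the sole, z up. Its round nose is at -x, the heel with the blade at +x. Can be gripped over its flat sides (22 mm) at the middle of its length.
- plane_nose (a point): Tip of the loose plane's nose, 26 mm in front (-x) of its origin, 8 mm up.
- plane_b: An identical plane already in nest_1 or nest_2, nose to the case's -x.
- plane_b_nose (a point): Nose tip of plane_b.
- plane_c: An identical plane already in nest_3, nose to the case's -x.
- plane_c_nose (a point): Nose tip of plane_c.
- bottle: Amber bottle, 44 mm across, 95 mm high, standing loose on the bench. Origin under its centre. Leave it.
- jar: Glass jar, 50 mm across, 60 mm high, standing loose. Origin under its centre. Leave it.
- clamp: Violin spool clamp standing on end: two wooden discs 32 mm across on a steel rod, with a wing nut, 83 mm high, loose. Origin under its centre. Leave it.
- tin: Low round metal tin, 58 mm across, 22 mm high, lying loose near the plane. Origin under its centre. Leave it.
There are look-alikes about, which are no part of the job. Leave any blue look-alike of the plane alone.

How it is judged:
By the outcome, as a careful person would: the job done as asked, in the order asked, and still so for the second after the job is handed in, with the robot touching nothing.
It also fails if it takes over 64 s, if anything falls off the work surface, if the arm or the gripper's body presses on something with over 40 N, if the wrist force passes 120 N, or if a joint passes its speed limit or range.

## Robot

A 6-joint arm with a two-finger parallel gripper is mounted at the origin on the work surface. World frame = base frame: x ahead of the robot, y to its left, z up, the work surface at z = 0. Lengths are in mm, angles in rad, forces in N, time in s.
With the tool pointing down it reaches from about 350 to 775 mm from the base axis. Payload 7.3 kg.
Tool frame: the origin (TCP) lies at the very end of the fingers, on their centre line; the grasp point (between the pads) lies 19 mm behind it; z points along the fingers, y is the line along which they close (so a half turn about z gives the same grasp; the last joint's range is limited). The gripper opens to 92 mm and grips with 3 to 60 N. Pads are 19 mm wide; open, the fingers measure 130 mm over their backs; the gripper's body (75 mm by 190 mm) begins 47 mm behind the grasp point.
Start: joints at [-1.441, 0.342, 1.524, -0, 1.275, -0.146], TCP at [142.989, -505.174, 205.541] pointing down, gripper open.
Joint ranges: [-2.53, 2.53], [-0.77, 2.02], [0.04, 2.7], [-1, 4.14], [0.28, 2.66], [-3.11, 3.11]. Speed limits (rad/s): [2.57, 2.57, 3.14, 3.14, 3.14, 3.14].

## Interface

Orientations are given as [roll, pitch, yaw] about the fixed x, y, z axes, in that order (R = Rz(yaw) Ry(pitch) Rx(roll)).
In Python, from plant import * gives the robot as it stands.
- The arm moves only by the tool arm_command, never from a script. Its arguments are lists of equal length, an entry for each row: "gripper": the finger opening in mm, from 0 to 91.8; "dp": the shift along the tool's x, y, z in units of 25 mm (1.0 is 25 mm), a list of three; "twist": the turn about the tool's z in units of 5 degrees (1.0 is 5 degrees). A call has exactly 5 rows; each row shifts and turns the commanded pose from where the row before left it, along the tool's axes as they then stand; what a row does not reach is not made up. A row lasts 1/8 s, in which the tool goes at most 62.5 mm and 10.7 degrees, less where a joint would pass 70% of its speed; a pose out of reach is approached as far as the arm can. A call is refused whole if a number of a shift passes 1 or a number of a turn 1, either way. A call with a gripper value outside its range is refused whole. The fingers move at their own pace and stop on an object; the grip force is fixed at half the most. Time passes only in rows, so rows that do not move let the fingers close, or fill a call up. It gives the time, the measured TCP pose, the force, the opening and the grip force at its end, in the units of the state.
- get_obs(): the state, without advancing time (a new reading comes with each control period).
- capture(name): name is "scene" or "side" or "wrist"; returns the picture (420x560x3 uint8, red, green, blue); there is no depth.
- get_calibration(name): a dict with "mtx" (3x3 intrinsics, pixels), "position" and "attitude" of the camera in the world; the wrist camera has in their place "mount" (4x4, takes a point from camera to tool coordinates, whose origin is the TCP and whose axes are the flange's). Camera axes: x right, y down, z forward; pixel columns grow to the right and rows downward; lengths in mm; the calibration is good to about 2 mm. A picture is of the moment at which its call begins: read the wrist's pose just before it. get_calibration takes no time and is no camera call.
- close_job(): hands the job in; it is judged then, once.
The state is a dict: "time": time; "joint_positions": joint angles; "dq": joint speeds; "tau": joint torques, N m; "tool_pos": TCP position; "tcp_rot": TCP orientation; "contact_force": force on the tool from outside, world axes, zero at the start; "moment": the same for the moment, N m; "grip_width": finger opening in mm; "finger_force": force on a finger pad.
Only numpy, scipy, OpenCV 4.12 (cv2) and the standard library are available. Lean on these libraries where they do the work, as an engineer would, in place of code of your own. Each camera call takes 0.05 s, during which the arm holds its last target. There are 200 camera calls.

## Working session

There is one attempt and no reset: what is moved stays moved. The work goes in short steps, Python scripts to look and compute and a tool call to move; the robot and the scene stay as the last step left them, time stands still between calls to the robot, and variables do not carry over. Pictures are saved under pics/ and viewed, at most 10 in all, crops included, and the job is handed in when it is done.

Besides the shell and the picture viewer there is one more tool, called after ">>>" as name(argument=value, ...) on one line, values as JSON. arm_command: Moves the arm, as the interface text tells. Its arguments: {"type":"object","properties":{"gripper":{"type":"array"},"dp":{"type":"array"},"twist":{"type":"array"}},"required":["gripper","dp","twist"]}

```bash
mkdir -p pics; ls; python3 - <<'E'
from plant import *
import cv2,numpy as np
o=get_obs();print(o)
a=capture("scene");b=capture("side")
cv2.imwrite("pics/scene0.png",a[:,:,::-1]);cv2.imwrite("pics/side0.png",b[:,:,::-1])
for n in("scene","side","wrist"):print(n,get_calibration(n))
E
```

```text
pics
{'time': 0.0, 'joint_positions': array([-1.44102141e+00,  3.42701341e-01,  1.52503680e+00, -3.62639615e-05,
        1.27538602e+00, -1.45991388e-01]), 'dq': array([ 0.00112575, -0.00170426, -0.00125509, -0.00090996, -0.00070927,
        0.00138746]), 'tau': array([-4.32506258e-04, -4.31241131e+01, -2.44222981e+01,  7.19081727e-02,
        5.57168364e-02, -1.50578148e-04]), 'tool_pos': array([ 142.9051755 , -504.71201122,  204.84918051]), 'tcp_rot': array([-3.14007239e+00, -1.88485660e-04,  2.75776745e-01]), 'contact_force': array([ 0.27817811,  0.39726855, -0.85739865]), 'moment': array([ 0.01232291, -0.02606209,  0.02888429]), 'finger_force': 0.0, 'grip_width': 91.7241677577847}
scene {'mtx': array([[388.8475954 ,   0.        , 280.83508065],
       [  0.        , 388.8475954 , 208.68966402],
       [  0.        ,   0.        ,   1.        ]]), 'position': array([930.73740293, 253.3029787 , 874.62494085]), 'attitude': array([-2.59214149,  0.00368255,  2.13066146])}
side {'mtx': array([[518.93716507,   0.        , 285.66863107],
       [  0.        , 518.93716507, 216.34559081],
       [  0.        ,   0.        ,   1.        ]]), 'position': array([ 183.73418587, -794.6161556 ,  981.10960737]), 'attitude': array([-2.4048861 ,  0.00272188, -0.42198663])}
wrist {'mtx': array([[320.59421665,   0.        , 280.41673508],
       [  0.        , 320.59421665, 209.16181632],
       [  0.        ,   0.        ,   1.        ]]), 'mount': array([[-9.85102818e-04, -9.57971219e-01, -2.86862639e-01,
         7.85755098e+01],
       [ 9.99998681e-01, -5.73159647e-04, -1.51999952e-03,
         2.44932179e-01],
       [ 1.29169770e-03, -2.86863758e-01,  9.57970519e-01,
        -1.79905648e+02],
       [ 0.00000000e+00,  0.00000000e+00,  0.00000000e+00,
         1.00000000e+00]])}
```

View pics/scene0.png

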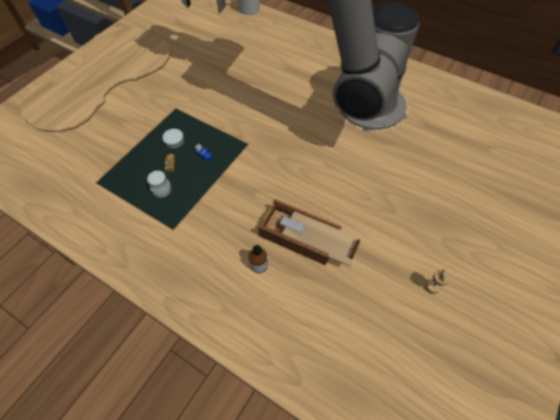

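View pics/side0.png

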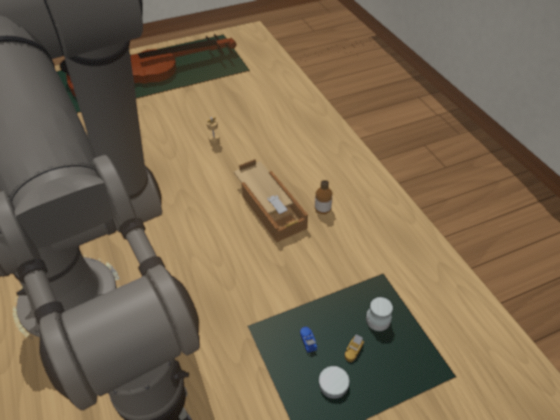

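The brass plane is at scene (170,163) / side (354,348). The possible confusions are the blue look-alike at scene (203,152) / side (308,340), the tin at (173,138) and the jar at (158,184). The case is at scene (308,232) with its pull strip at (352,247), the bottle at (258,258) and the clamp at (436,281). I'll check the choice in close crops.

```bash
cat > h.py <<'E'
from plant import *
import cv2,numpy as np
from scipy.spatial.transform import Rotation as Ro
def cam(n,o=None):
    c=get_calibration(n)
    if n!="wrist": return c["mtx"],Ro.from_euler("xyz",c["attitude"]).as_matrix(),np.array(c["position"])
    R=Ro.from_euler("xyz",o["tcp_rot"]).as_matrix();m=c["mount"]
    return c["mtx"],R@m[:3,:3],R@m[:3,3]+o["tool_pos"]
def cast(C,uv,z):
    K,R,p=C; d=(R@np.linalg.inv(K)@np.c_[np.atleast_2d(uv),np.ones(len(np.atleast_2d(uv)))].T).T
    return p+d*((z-p[2])/d[:,2])[:,None]
def proj(C,P):
    K,R,p=C; q=(np.atleast_2d(P)-p)@R@K.T; return q[:,:2]/q[:,2:]
def snap(n):
    o=get_obs();im=capture(n);return im,cam(n,o),o
E
python3 - <<'E'
from h import *
a=cv2.imread("pics/scene0.png");b=cv2.imread("pics/side0.png")
f=lambda i,x,y,w,h,s:cv2.resize(i[y:y+h,x:x+w],None,fx=s,fy=s,interpolation=cv2.INTER_CUBIC)
m=np.zeros((600,800,3),np.uint8)
p=f(a,245,190,130,90,3.5);q=f(b,225,150,90,100,3.4)
m[:315,:455]=p;m[:340,480:786]=q
m[345:595,480:780]=f(b,295,320,75,62.5.__int__(),4)[:250,:300] if False else cv2.resize(b[325:375,295:355+0] if False else b[320:370,300:360],(300,250),interpolation=cv2.INTER_CUBIC)
m[330:590,:400]=cv2.resize(a[128:193,140:240],(400,260),interpolation=cv2.INTER_CUBIC)
cv2.imwrite("pics/crops.png",m)
for n,i,r in(("scene",a,(100,240)),("side",b,(280,420))):
    C=cam(n)
    h=cv2.cvtColor(i,cv2.COLOR_BGR2HSV);k=cv2.inRange(h,(12,110,110),(32,255,255));k[:r[0]]=0
    # within mat: neighbours mostly dark
    dark=cv2.morphologyEx(cv2.inRange(i,(0,0,0),(60,60,60)),cv2.MORPH_CLOSE,np.ones((15,15)))
    k&=dark
    nn,l,st,ce=cv2.connectedComponentsWithStats(k)
    for j in range(1,nn):
        if st[j,4]>25: print(n,st[j],ce[j],cast(C,ce[j],12)[0].round(1))
E
```

```text
scene [165 154   9  15  72] [169.55555556 160.63888889] [ 516.2 -380.3   12. ]
```

View pics/crops.png

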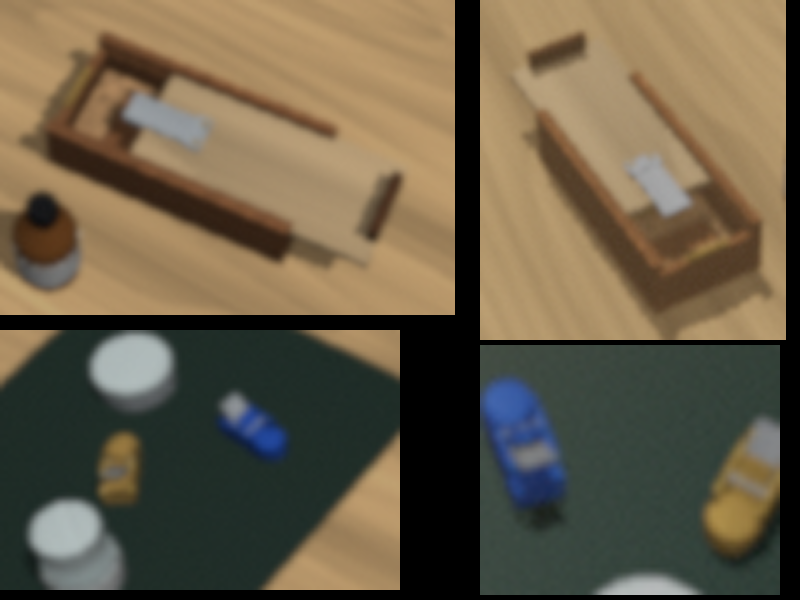

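The crops show the brass plane with its blade at the jar end (scene ~(170,169)) and round nose at the tin end (~(171,155)). The blue one is the look-alike. The case's keeper end is at scene (265,212), with the lid open by about 45 mm and nest_1 apparently empty.

```bash
python3 - <<'E'
from h import *
S=cam("scene");D=cam("side")
s=np.array([(103,38),(48,128),(290,228),(337,130)])/3.5+[245,190]
d=(np.array([(758,222),(660,270),(540,115),(635,73)])-[480,0])/3.4+[225,150]
d=d[[1,0,3,2]]
for n,C,p in(("scene",S,s),("side",D,d)):
    P=cast(C,p,52)[:,:2];print(n,P.round(0).tolist(),P.mean(0).round(1))
    v=(P[2]+P[3]-P[0]-P[1])/2;print("len",np.linalg.norm(v),"ang",np.degrees(np.arctan2(v[1],v[0])))
# pull strip top ends
print("pull",cast(S,np.array([(399,174),(373,238)])/3.5+[245,190],62)[:,:2].round(0), cast(D,(np.array([(531,53),(583,36)])-[480,0])/3.4+[225,150],62)[:,:2].round(0))
# plane noses
b=cv2.imread("pics/side0.png");h=cv2.cvtColor(b,cv2.COLOR_BGR2HSV)
k=cv2.inRange(h,(10,90,90),(32,255,255));k[:330]=0;k[370:]=0;k[:,:335]=0;k[:,370:]=0
y,x=np.nonzero(k);print("side brass",x.mean(),y.mean(),cast(D,[x.mean(),y.mean()],12).round(1),len(x))
# nose->heel pixels
print(cast(S,[(170.5,155),(170,172)],12).round(0)[:,:2]); print(cast(D,[(348.5,357),(359,339)],12).round(0)[:,:2])
print("tin",cast(S,[(173,136.5)],22).round(0),cast(D,[(334,379)],22).round(0))
print("jar",cast(S,[(156,177)],60).round(0),cast(D,[(381,307)],60).round(0))
print("bottle",cast(S,[(257,250)],95).round(0),cast(D,[(325,184)],95).round(0))
E
```

```text
scene [[494.0, -43.0], [577.0, -35.0], [555.0, 142.0], [473.0, 134.0]] [524.6  49.7]
len 178.6543572490752 ang 97.04746491511082
side [[493.0, -55.0], [575.0, -43.0], [556.0, 137.0], [472.0, 123.0]] [523.8  40.5]
len 180.0001950961229 ang 96.31485146233695
pull [[486. 186.]
 [537. 193.]] [[487. 180.]
 [531. 182.]]
side brass 352.2828282828283 349.9646464646465 [[ 514.4 -383.9   12. ]] 198
[[ 499. -391.]
 [ 546. -353.]]
[[ 500. -394.]
 [ 539. -368.]]
tin [[ 447. -423.   22.]] [[ 449. -428.   22.]]
jar [[ 599. -340.   60.]] [[ 600. -343.   60.]]
bottle [[646.   9.  95.]] [[642.  -3.  95.]]
```

>>> arm_command(gripper=[91,91,91,91,91], dp=[[1,-0.05,0],[1,-0.05,0],[1,-0.05,0],[1,-0.05,0],[1,-0.05,0]], twist=[0,0,0,0,0])

```text
time: 0.72
tool_pos: [262.2, -464.6, 205.1]
tcp_rot: [-3.141, 0.0, 0.276]
contact_force: [-0.3, 0.2, 0.2]
grip_width: 91.2
finger_force: 0.0
```

>>> arm_command(gripper=[91,91,91,91,91], dp=[[1,-0.05,0],[1,-0.05,0],[1,-0.05,0],[1,-0.05,0],[1,-0.05,0]], twist=[0,0,0,0,0])

```text
time: 1.35
tool_pos: [380.8, -424.5, 205.1]
tcp_rot: [-3.141, 0.0, 0.276]
contact_force: [-0.3, -1.1, 0.8]
grip_width: 90.8
finger_force: 0.0
```

>>> arm_command(gripper=[91,91,91,91,91], dp=[[1,-0.05,0],[1,-0.05,0],[1,-0.05,0],[0.5,0,0],[0,0,0]], twist=[0,0,0,0,0])

```text
time: 1.98
tool_pos: [463.5, -397.3, 205.1]
tcp_rot: [-3.141, 0.001, 0.277]
contact_force: [-0.7, -0.2, -0.2]
grip_width: 91.2
finger_force: 0.0
```

```bash
python3 - <<'E'
from h import *
im,C,o=snap("wrist");np.savez("pics/w1.npz",K=C[0],R=C[1],p=C[2]);cv2.imwrite("pics/w1.png",im[:,:,::-1]);print(o["tool_pos"])
E
```

```text
[ 463.51742939 -397.34046778  205.05346013]
```

View pics/w1.png

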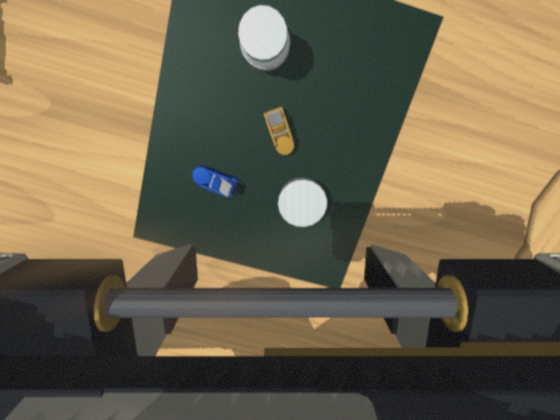

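The wrist view shows the plane at (279,131), with its nose at (287,152) by the tin (302,203) and its blade at (275,112). The jar is at (264,35) and the blue one at (214,182).

```bash
cat > pl.py <<'E'
from h import *
def plane(im_bgr,C,box,z=14):
    h=cv2.cvtColor(im_bgr,cv2.COLOR_BGR2HSV);k=np.zeros(h.shape[:2],np.uint8)
    x0,y0,x1,y1=box;k[y0:y1,x0:x1]=cv2.inRange(h,(8,70,90),(35,255,255))[y0:y1,x0:x1]
    k=cv2.morphologyEx(k,cv2.MORPH_CLOSE,np.ones((9,9)))
    c=max(cv2.findContours(k,cv2.RETR_EXTERNAL,cv2.CHAIN_APPROX_NONE)[0],key=cv2.contourArea)[:,0,:]
    P=cast(C,c,z)[:,:2].astype(np.float32)
    (cx,cy),(w,hh),a=cv2.minAreaRect(P)
    if w<hh:a+=90
    return (cx,cy),(w,hh),a,cv2.boundingRect(c)
E
python3 - <<'E'
from pl import *
d=np.load("pics/w1.npz");C=(d["K"],d["R"],d["p"])
for z in(8,14,18):print(plane(cv2.imread("pics/w1.png"),C,(245,85,320,172),z))
print(cast(C,[(287,154),(302,203)],10))
E
```

```text
((518.6987915039062, -380.2361755371094), (53.57782745361328, 23.56379508972168), 34.53496551513672, (263, 106, 31, 49))
((519.0265502929688, -380.1714172363281), (52.7249641418457, 23.18867301940918), 34.53490447998047, (263, 106, 31, 49))
((519.2449951171875, -380.1282958984375), (52.1563720703125, 22.938629150390625), 34.53485870361328, (263, 106, 31, 49))
[[ 497.28521568 -395.28609095   10.        ]
 [ 445.52898442 -429.22161438   10.        ]]
```

>>> arm_command(gripper=[91,91,91,91,91], dp=[[0.28,-1,0],[0.28,-1,0],[0.28,-1,0],[0.28,-1,0],[0.28,-1,0]], twist=[0,0,0,0,0])

```text
time: 2.65
tool_pos: [462.0, -267.6, 205.6]
tcp_rot: [3.141, 0.0, 0.275]
contact_force: [0.2, 0.2, -0.7]
grip_width: 91.0
finger_force: 0.0
```

>>> arm_command(gripper=[91,91,91,91,91], dp=[[0.28,-1,0],[0.28,-1,0],[0.28,-1,0],[0.28,-1,0],[0.28,-1,0]], twist=[0,0,0,0,0])

```text
time: 3.28
tool_pos: [461.8, -138.0, 205.7]
tcp_rot: [3.141, 0.0, 0.275]
contact_force: [0.7, 0.8, -0.6]
grip_width: 91.2
finger_force: 0.0
```

>>> arm_command(gripper=[60,30,10,0,0], dp=[[0.28,-1,0],[0.28,-1,0],[0.28,-1,0],[0.28,-1,0],[0.28,-1,0]], twist=[0,0,0,0,0])

```text
time: 3.9
tool_pos: [461.7, -8.3, 205.7]
tcp_rot: [3.141, -0.0, 0.275]
contact_force: [-0.3, 0.1, -0.1]
grip_width: 45.9
finger_force: 0.0
```

>>> arm_command(gripper=[0,0,0,0,0], dp=[[0.28,-1,0],[0.28,-1,0],[0.28,-1,0],[0,0,0],[0,0,0]], twist=[0,0,0.8,0.9,0])

```text
time: 4.53
tool_pos: [461.7, 69.1, 205.6]
tcp_rot: [3.141, -0.0, 0.128]
contact_force: [-0.6, 0.5, 0.6]
grip_width: 1.0
finger_force: 0.0
```

```bash
python3 - <<'E'
from h import *
im,C,o=snap("wrist");np.savez("pics/w2.npz",K=C[0],R=C[1],p=C[2]);cv2.imwrite("pics/w2.png",im[:,:,::-1]);print(o["tool_pos"],o["tcp_rot"])
x=cv2.resize(im[:300,:,::-1],(800,428),interpolation=cv2.INTER_CUBIC);cv2.imwrite("pics/w2v.png",x)
E
```

```text
[461.71394331  69.1374365  205.59652783] [ 3.14117210e+00 -2.72816500e-05  1.27758733e-01]
```

View pics/w2v.png

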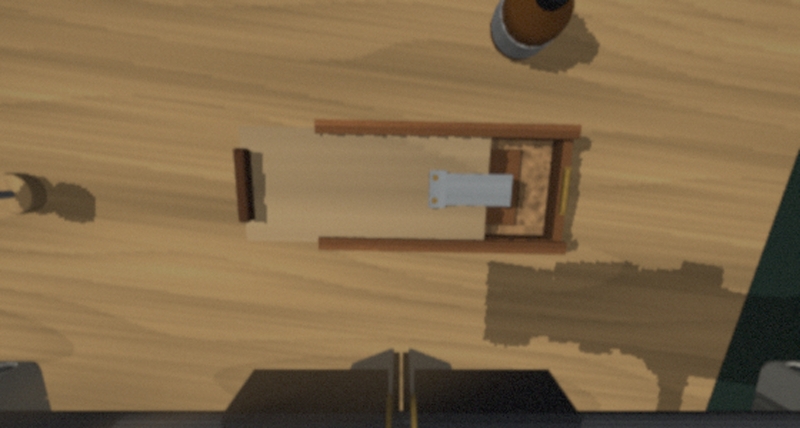

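Nest_1 is empty: its dark recess is at crop (507,187). The lid edge is at x≈488, the keeper at (566,190), the pull strip at (244,186) and the bottle at (535,20).

```bash
python3 - <<'E'
from h import *
d=np.load("pics/w2.npz");C=(d["K"],d["R"],d["p"]);im=cv2.imread("pics/w2.png")
hand=np.array([(315,120),(581,125),(567,252),(319,250)])*.7
print("hand",cast(C,hand,52)[:,:2].round(1).tolist())
h=cv2.cvtColor(im,cv2.COLOR_BGR2HSV)
print("hsv rail",h[90,300],h[171,300],"strip",h[130,171],"wood",h[200,100],"lid",h[115,250])
k=cv2.inRange(h,(0,110,40),(13,255,190));k[:75]=0;k[185:]=0;k[:,:200]=0;k[:,415:]=0
k=cv2.morphologyEx(k,cv2.MORPH_OPEN,np.ones((3,3)))
y,x=np.nonzero(k);print(len(x),x.min(),x.max(),y.min(),y.max())
P=cast(C,np.c_[x,y],52)[:,:2].astype(np.float32);print(cv2.minAreaRect(P))
k=cv2.inRange(h,(0,0,0),(180,255,80));k[:95]=0;k[165:]=0;k[:,:155]=0;k[:,190:]=0
y,x=np.nonzero(k);P=cast(C,np.c_[x,y],62)[:,:2].astype(np.float32);print("strip",cv2.minAreaRect(P),len(x))
print("strip ends",cast(C,np.array([(240,149),(246,221)])*.7,62)[:,:2].round(1).tolist(),"keeper",cast(C,np.array([(567,168),(564,214)])*.7,45)[:,:2].round(1).tolist())
E
```

```text
hand [[559.2, 140.6], [578.9, -39.7], [491.8, -50.4], [470.1, 131.2]]
hsv rail [ 13 147 104] [ 13 150 100] strip [ 11 132  60] wood [ 18 117 163] lid [ 19  97 150]
1440 221 404 84 176
((524.9314575195312, 46.55012893676758), (88.3192138671875, 179.44961547851562), 5.9632439613342285)
strip ((510.33197021484375, 183.47158813476562), (46.89683151245117, 11.084572792053223), 5.916812419891357) 543
strip ends [[534.0, 187.4], [486.3, 182.0]] keeper [[550.3, -39.1], [518.2, -44.4]]
```

>>> arm_command(gripper=[0,0,0,0,0], dp=[[0.6,-0.75,0.8],[0.6,-0.75,0.8],[0.6,-0.75,0.8],[0.6,-0.75,0.8],[0,0,0.8]], twist=[0.2,0,0,0,0])

```text
time: 5.2
tool_pos: [513.9, 151.4, 104.7]
tcp_rot: [-3.142, -0.001, 0.112]
contact_force: [1.0, -0.0, 0.6]
grip_width: 0.2
finger_force: 0.0
```

>>> arm_command(gripper=[0,0,0,0,0], dp=[[0,0,0.9],[0,0,0.8],[0,0,0.35],[0,0,0.1],[0,0,0]], twist=[0,0,0,0,0])

```text
time: 5.82
tool_pos: [513.5, 150.9, 52.3]
tcp_rot: [3.142, -0.001, 0.11]
contact_force: [0.1, 0.4, 0.6]
grip_width: 0.6
finger_force: 0.0
```

>>> arm_command(gripper=[0,0,0,0,0], dp=[[0,-0.3,0],[0,-0.4,0],[0,-0.5,0],[0,-0.5,0],[0,-0.5,0]], twist=[0,0,0,0,0])

```text
time: 6.45
tool_pos: [506.8, 206.8, 51.7]
tcp_rot: [3.142, -0.0, 0.11]
contact_force: [0.3, 0.7, -0.7]
grip_width: 0.7
finger_force: 0.0
```

>>> arm_command(gripper=[0,0,0,0,0], dp=[[0,-0.5,0],[0,-0.4,0],[0,-0.2,0],[0,0,0],[0,0.3,0]], twist=[0,0,0,0,0])

```text
time: 7.08
tool_pos: [504.8, 225.3, 51.7]
tcp_rot: [3.141, -0.0, 0.111]
contact_force: [0.4, 0.6, 1.6]
grip_width: 0.5
finger_force: 0.0
```

>>> arm_command(gripper=[0,0,0,0,0], dp=[[0,0.3,-0.9],[0,1,-1],[0,1,-1],[0,1,-1],[0,1,-1]], twist=[0,0,0,0,0])

```text
time: 7.7
tool_pos: [516.5, 117.0, 175.1]
tcp_rot: [3.141, 0.0, 0.109]
contact_force: [0.7, -0.6, -0.1]
grip_width: 0.2
finger_force: 0.0
```

```bash
python3 - <<'E'
from h import *
im,C,o=snap("wrist");np.savez("pics/w3.npz",K=C[0],R=C[1],p=C[2]);cv2.imwrite("pics/w3.png",im[:,:,::-1]);print(o["tool_pos"],o["tcp_rot"])
c=np.array([525,45.8]);a=np.radians(6.3);ex=np.array([np.cos(a),np.sin(a)]);ey=np.array([-ex[1],ex[0]])
W=lambda x,y,z:np.r_[c+x*ex+y*ey,z]
v=im[:,:,::-1].copy()
for x,y,z in[(0,-48,8),(-29,-62,15),(29,-62,15),(29,-34,15),(-29,-34,15),(0,-88.5,45),(0,87+124,62),(45,-91,52),(-45,-91,52),(45,91,52),(-45,91,52)]:
    p=proj(C,W(x,y,z))[0];print((x,y,z),p.round(0));cv2.circle(v,tuple(int(t) for t in p),1,(0,0,255),-1)
cv2.imwrite("pics/w3v.png",cv2.resize(v,(800,600),interpolation=cv2.INTER_CUBIC))
E
```

```text
[516.52968912 116.96445705 175.08163037] [3.14128252e+00 9.03634978e-05 1.09062614e-01]
(0, -48, 8) [389. 186.]
(-29, -62, 15) [401. 213.]
(29, -62, 15) [407. 161.]
(29, -34, 15) [380. 161.]
(-29, -34, 15) [376. 213.]
(0, -88.5, 45) [442. 195.]
(0, 211, 62) [133. 199.]
(45, -91, 52) [455. 150.]
(-45, -91, 52) [441. 239.]
(45, 91, 52) [260. 150.]
(-45, 91, 52) [262. 240.]
```

View pics/w3v.png

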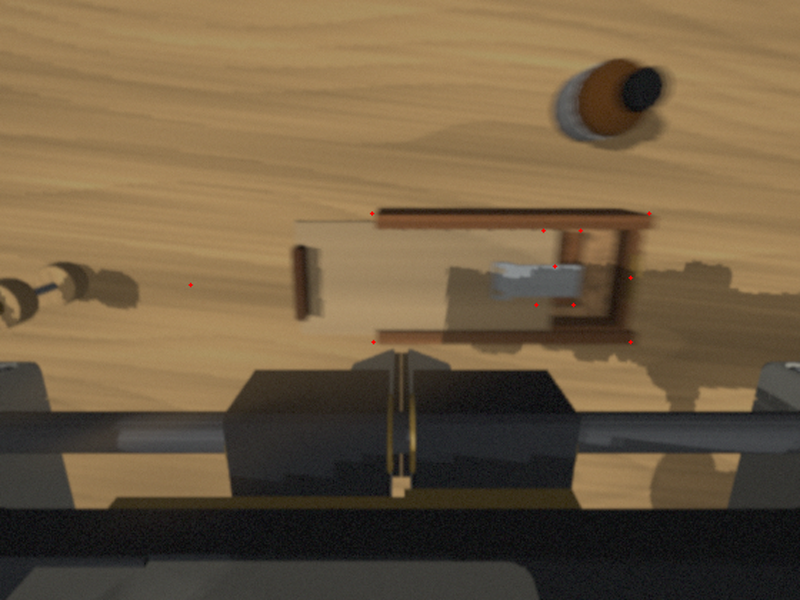

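The case overlay fits, but the strip at (302,283) and the lid edge at (553,280) suggest the lid has hardly moved. I'll put numbers on it.

```bash
python3 - <<'E'
from h import *
d=np.load("pics/w3.npz");C=(d["K"],d["R"],d["p"])
c=np.array([525,45.8]);a=np.radians(6.3);ex=np.array([np.cos(a),np.sin(a)]);ey=np.array([-ex[1],ex[0]])
L=lambda P:np.c_[(P[:,:2]-c)@ex,(P[:,:2]-c)@ey].round(1).tolist()
print("strip",L(cast(C,np.array([(300,247),(303,319)])*.7,62)),"lid edge",L(cast(C,np.array([(560,232),(551,328)])*.7,46)),"tip",L(cast(C,np.array([(582,280)])*.7,48)))
d=np.load("pics/w2.npz");C=(d["K"],d["R"],d["p"]);print("before tip",L(cast(C,np.array([(512,190)])*.7,48)),"edge",L(cast(C,np.array([(490,140),(487,236)])*.7,46)))
print(L(np.array([[513.5,150.9],[506.8,206.8],[504.8,225.3]])))
im=capture("scene");print(get_obs()["time"])
cv2.imwrite("pics/s2.png",im[:,:,::-1])
C=cam("scene");print("scene proj strip q52",proj(C,np.r_[c+139*ey,62]),"q125",proj(C,np.r_[c+212*ey,62]))
v=cv2.resize(im[170:320,230:430,::-1],(800,600),interpolation=cv2.INTER_CUBIC);cv2.imwrite("pics/s2v.png",v)
E
```

```text
strip [[25.2, 136.9], [-24.0, 138.1]] lid edge [[32.3, -35.6], [-36.7, -35.9]] tip [[-0.7, -53.3]]
before tip [[0.0, -48.5]] edge [[33.8, -30.6], [-33.7, -33.3]]
[[0.1, 105.7], [-0.4, 162.0], [-0.4, 180.6]]
7.8
scene proj strip q52 [[353.49948819 246.98136145]] q125 [[383.88973286 259.60148794]]
```

View pics/s2v.png

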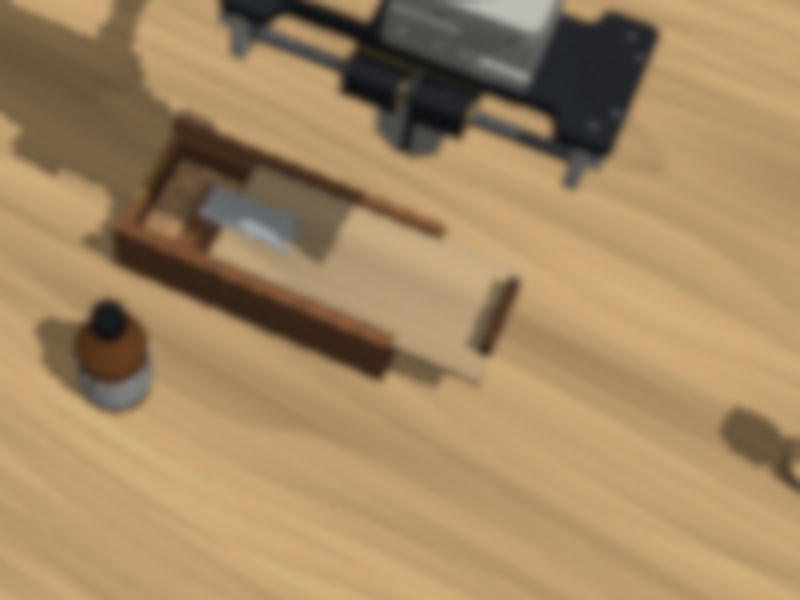

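The lid is still open only about 50 mm, so the push missed the strip. I'll grip the strip instead, because the finger width confirms contact.

>>> arm_command(gripper=[50,50,50,50,50], dp=[[0,-0.9,0.3],[0,-0.9,0.6],[0,-0.85,0.8],[0,0,0.8],[0,0,0.5]], twist=[0,0,0,0,0])

```text
time: 8.43
tool_pos: [508.2, 184.8, 97.4]
tcp_rot: [3.141, 0.003, 0.11]
contact_force: [-0.9, 0.2, 0.5]
grip_width: 45.6
finger_force: 0.0
```

>>> arm_command(gripper=[50,50,50,50,50], dp=[[0,0,0.6],[0,0,0.6],[0,0,0.5],[0,0,0.25],[0,0,0]], twist=[0,0,0,0,0])

```text
time: 9.05
tool_pos: [509.2, 184.5, 50.1]
tcp_rot: [3.141, 0.001, 0.11]
contact_force: [0.3, -0.1, -0.2]
grip_width: 50.0
finger_force: 0.0
```

>>> arm_command(gripper=[5,5,5,5,5], dp=[[0,0,0],[0,0,0],[0,0,0],[0,0,0],[0,0,0]], twist=[0,0,0,0,0])

```text
time: 9.68
tool_pos: [509.4, 184.6, 50.5]
tcp_rot: [3.142, -0.0, 0.11]
contact_force: [-0.1, 0.2, 0.1]
grip_width: 6.3
finger_force: 0.0
```

```bash
python3 - <<'E'
from h import *
o=get_obs();w=capture("wrist");s=capture("side");c=capture("scene")
for n,i in(("w",w),("s",s),("c",c)):cv2.imwrite(f"pics/g_{n}.png",i[:,:,::-1])
m=np.zeros((600,800,3),np.uint8);r=lambda i,x,y,w_,h_,W,H:cv2.resize(i[y:y+h_,x:x+w_,::-1],(W,H),interpolation=cv2.INTER_CUBIC)
m[:300,:400]=r(w,0,0,560,420,400,300);m[:300,400:]=r(s,200,110,120,90,400,300);m[300:,:400]=r(c,270,180,120,90,400,300);m[300:,400:]=r(w,180,130,200,150,400,300)
cv2.imwrite("pics/g_m.png",m);print(o["tool_pos"],o["grip_width"],proj(cam("side"),o["tool_pos"]),proj(cam("scene"),o["tool_pos"]))
E
```

```text
[509.38886998 184.56205702  50.54505729] 6.3333451577280675 [[247.5072593  165.53522575]] [[353.03619943 249.13742294]]
```

View pics/g_m.png

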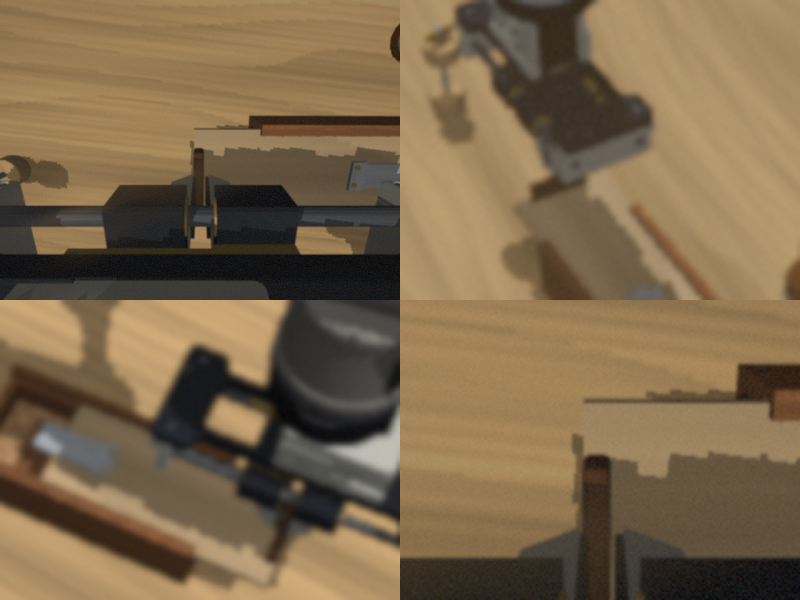

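The fingers straddle the strip, which shows at (597,520) between them. The fingers were still closing, so I'll give them more time.

>>> arm_command(gripper=[0,0,0,0,0], dp=[[0,0,0],[0,0,0],[0,0,0],[0,0,0],[0,0,0]], twist=[0,0,0,0,0])

```text
time: 10.45
tool_pos: [509.3, 184.6, 50.5]
tcp_rot: [3.141, 0.0, 0.11]
contact_force: [-0.1, 0.2, -0.3]
grip_width: 0.1
finger_force: 0.0
```

```bash
python3 - <<'E'
from h import *
def tri(obs):
    A=np.zeros((3,3));b=np.zeros(3);
    for C,uv in obs:
        d=C[1]@np.linalg.inv(C[0])@np.r_[uv,1];d/=np.linalg.norm(d);M=np.eye(3)-np.outer(d,d);A+=M;b+=M@C[2]
    X=np.linalg.solve(A,b);return X.round(1),[ (proj(C,X)[0]-uv).round(1).tolist() for C,uv in obs]
ld=lambda f:(lambda d:(d["K"],d["R"],d["p"]))(np.load(f))
w2,w3=ld("pics/w2.npz"),ld("pics/w3.npz");g=cam("wrist",get_obs());S=cam("scene");D=cam("side")
a=np.array
print("strip+x end",tri([(w2,a((240,149))*.7),(w3,a((300,247))*.7),(g,a((278.5,209.)))]))
print("strip sc/side",tri([(S,a((513.,283))/4+[230,170]),(D,(a((583.,36))-[480,0])/3.4+[225,150])]),tri([(S,a((399.,174))/3.5+[245,190]),(D,(a((531,53.))-[480,0])/3.4+[225,150])]))
print("rail +x-y",tri([(w2,a((581,125))*.7),(w3,a((649,213))*.7),(S,a((48,128))/3.5+[245,190]),(D,(a((758,222.))-[480,0])/3.4+[225,150])]))
print("rail -x-y",tri([(w2,a((567,252))*.7),(w3,a((632,345))*.7),(S,a((103,38))/3.5+[245,190]),(D,(a((660,270.))-[480,0])/3.4+[225,150])]))
print("rail +x+y",tri([(w2,a((315,120))*.7),(w3,a((378,208))*.7),(S,a((290,228))/3.5+[245,190]),(D,(a((635,73.))-[480,0])/3.4+[225,150])]))
print(get_obs())
E
```

```text
strip+x end (array([534.1, 188.3,  54.3]), [[1.8, 0.0], [-2.1, -0.8], [0.6, 1.6]])
strip sc/side (array([514.5, 178.5,  80.3]), [[-6.6, 3.1], [-5.8, -2.6]]) (array([486.8, 185.1,  59.6]), [[-0.8, 0.4], [-0.8, -0.3]])
rail +x-y (array([577.7, -39.1,  49.3]), [[-1.9, 1.4], [-2.1, 2.3], [-1.5, 0.1], [0.5, -0.6]])
rail -x-y (array([491.2, -50. ,  48.8]), [[-1.5, -0.1], [-2.1, -4.2], [-1.7, -1.5], [-1.5, -0.4]])
rail +x+y (array([558.7, 140. ,  50.1]), [[0.9, 0.8], [-3.3, 5.4], [-1.7, 1.2], [0.5, -0.6]])
{'time': 10.45, 'joint_positions': array([ 2.06196771e-01,  5.43778280e-01,  1.67550946e+00, -1.17141901e-04,
        9.22328513e-01,  1.66705650e+00]), 'dq': array([ 0.00140647,  0.00027195,  0.00151536,  0.00037339, -0.00109277,
        0.00117108]), 'tau': array([-1.57153798e-03, -4.81020820e+01, -1.93107551e+01,  2.25142861e-02,
       -8.37478554e-02,  2.49699866e-05]), 'tool_pos': array([509.34350185, 184.56026575,  50.47180071]), 'tcp_rot': array([3.14149746e+00, 1.45158862e-05, 1.10007344e-01]), 'contact_force': array([-0.11050703,  0.21611592, -0.26575094]), 'moment': array([-0.00459207,  0.0537802 ,  0.06094462]), 'finger_force': 0.0, 'grip_width': 0.06824820983947535}
```

From the wrist image, the finger ends sit about 17–20 mm short of the reported TCP: tip row 245 with the opening at depth ~173. That explains passing over the strip. I'll open, go 12 mm lower and close again.

>>> arm_command(gripper=[30,30,30,30,30], dp=[[0,0,0],[0,0,0],[0,0,0],[0,0,0.25],[0,0,0.23]], twist=[0,0,0,0,0])

```text
time: 11.08
tool_pos: [509.2, 184.5, 37.9]
tcp_rot: [3.141, 0.0, 0.11]
contact_force: [0.6, -0.5, 0.3]
grip_width: 30.1
finger_force: 0.0
```

>>> arm_command(gripper=[0,0,0,0,0], dp=[[0,0,0],[0,0,0],[0,0,0],[0,0,0],[0,0,0]], twist=[0,0,0,0,0])

```text
time: 11.7
tool_pos: [509.4, 184.7, 38.6]
tcp_rot: [-3.142, -0.0, 0.11]
contact_force: [0.0, 0.8, -0.7]
grip_width: 6.6
finger_force: 30.0
```

Gripped (width 6.6, 30 N). Drag the lid open.

>>> arm_command(gripper=[0,0,0,0,0], dp=[[0,-0.3,0],[0,-0.5,0],[0,-0.6,0],[0,-0.6,0],[0,-0.6,0]], twist=[0,0,0,0,0])

```text
time: 12.32
tool_pos: [502.3, 250.5, 38.5]
tcp_rot: [3.142, -0.001, 0.111]
contact_force: [2.2, -1.8, -0.8]
grip_width: 6.7
finger_force: 30.0
```

>>> arm_command(gripper=[0,0,40,40,40], dp=[[0,-0.4,0],[0,0,0],[0,0,0],[0,0,0],[0,0,0]], twist=[0,0,0,0,0])

```text
time: 12.95
tool_pos: [500.9, 258.6, 38.4]
tcp_rot: [3.141, 0.001, 0.109]
contact_force: [-0.2, 0.1, 0.5]
grip_width: 32.1
finger_force: 0.0
```

Lid now open to about 0.128 m. Rise and travel to the plane.

>>> arm_command(gripper=[50,50,50,50,50], dp=[[0,0,-1],[0,0,-1],[0,0.5,-1],[-0.08,1,-0.6],[-0.08,1,0]], twist=[0,0,0,0,0])

```text
time: 13.58
tool_pos: [504.6, 195.9, 129.9]
tcp_rot: [-3.141, -0.003, 0.11]
contact_force: [-0.2, -0.1, -0.5]
grip_width: 49.7
finger_force: 0.0
```

```bash
python3 - <<'E'
from h import *
im,C,o=snap("wrist");np.savez("pics/w4.npz",K=C[0],R=C[1],p=C[2]);cv2.imwrite("pics/w4.png",im[:,:,::-1]);print(o["tool_pos"])
h=cv2.cvtColor(im,cv2.COLOR_RGB2HSV)
c=np.array([525,45.8]);a=np.radians(6.3);ex=np.array([np.cos(a),np.sin(a)]);ey=np.array([-ex[1],ex[0]])
for q in(52,128):
    p=proj(C,np.r_[c+(87+q)*ey,62])[0];print(q,p,h[int(p[1]),int(p[0])] if 0<=p[0]<560 and 0<=p[1]<420 else None)
k=cv2.inRange(h,(0,60,0),(16,255,85));k[:,320:]=0;k[235:]=0;n,l,st,ce=cv2.connectedComponentsWithStats(k)
for j in range(1,n):
    if st[j,4]>150:print(st[j],[float(t) for t in ((cast(C,ce[j],62)[0,:2]-c)@ex,(cast(C,ce[j],62)[0,:2]-c)@ey)])
E
```

```text
[504.61749974 195.93795128 129.9024482 ]
52 [296.25141978 210.01450259] [17 95 97]
128 [202.17625864 210.04637432] [ 15 141  92]
[202 177  12  58 471] [4.043524728220741, 210.8976044093487]
```

>>> arm_command(gripper=[50,50,50,50,50], dp=[[-0.08,1,0],[-0.08,1,0],[-0.08,1,0],[-0.08,1,0],[-0.08,1,0]], twist=[0,0,0,0,0])

```text
time: 14.25
tool_pos: [507.5, 70.5, 128.4]
tcp_rot: [-3.142, 0.001, 0.11]
contact_force: [-0.1, -0.3, 0.4]
grip_width: 49.8
finger_force: 0.0
```

>>> arm_command(gripper=[50,50,50,50,50], dp=[[-0.08,1,0],[-0.08,1,0],[-0.08,1,0],[-0.08,1,0],[-0.08,1,0]], twist=[0,0,0,0,0])

```text
time: 14.88
tool_pos: [511.3, -54.8, 128.4]
tcp_rot: [-3.141, 0.001, 0.11]
contact_force: [-0.8, 0.1, -0.6]
grip_width: 50.1
finger_force: 0.0
```

>>> arm_command(gripper=[50,50,50,50,50], dp=[[-0.08,1,0],[-0.08,1,0],[-0.08,1,0],[-0.08,1,0],[-0.08,1,0]], twist=[0,0,0,0,0])

```text
time: 15.5
tool_pos: [515.1, -180.1, 128.3]
tcp_rot: [-3.141, 0.0, 0.11]
contact_force: [0.5, -0.3, 0.6]
grip_width: 50.2
finger_force: 0.0
```

>>> arm_command(gripper=[50,50,50,50,50], dp=[[-0.08,1,0],[-0.08,1,0],[-0.08,1,0],[-0.08,1,0],[-0.08,1,0]], twist=[0,0,0,0,0])

```text
time: 16.12
tool_pos: [519.1, -306.2, 128.4]
tcp_rot: [-3.142, 0.0, 0.11]
contact_force: [-0.2, -0.1, -0.7]
grip_width: 49.9
finger_force: 0.0
```

>>> arm_command(gripper=[50,50,50,50,50], dp=[[-0.08,1,0],[-0.08,1,0],[-0.08,0.5,0],[0,0,0],[0,0,0]], twist=[-0.5,-1,-1,-1,-1])

```text
time: 16.75
tool_pos: [522.6, -368.4, 128.2]
tcp_rot: [-3.141, 0.0, 0.505]
contact_force: [1.1, -1.0, -0.4]
grip_width: 49.9
finger_force: 0.0
```

>>> arm_command(gripper=[50,50,50,50,50], dp=[[0,0,0],[-0.39,0.31,0.2],[0,0,0.8],[0,0,1],[0,0,0.8]], twist=[-1,-0.13,0,0,0])

```text
time: 17.38
tool_pos: [518.2, -380.3, 57.0]
tcp_rot: [-3.141, 0.0, 0.599]
contact_force: [-0.7, -0.4, -0.3]
grip_width: 49.9
finger_force: 0.0
```

```bash
python3 - <<'E'
from pl import *
im,C,o=snap("wrist");cv2.imwrite("pics/w5.png",im[:,:,::-1]);print(o["tool_pos"],np.degrees(o["tcp_rot"][2]))
P=[np.r_[519+t*np.cos(.602),-380.2+t*np.sin(.602),14] for t in(-26,0,26)]
print(proj(C,np.array(P)))
print(plane(im[:,:,::-1],C,(230,150,330,420)))
E
```

```text
[ 518.24705078 -380.31658653   57.00974091] 34.32091762321094
[[280.79201064 255.97780598]
 [280.66362352 223.60167906]
 [280.52685013 189.11073941]]
((520.8623657226562, -379.4406433105469), (54.32412338256836, 23.140003204345703), 35.09482192993164, (265, 185, 33, 71))
```

View pics/w5.png

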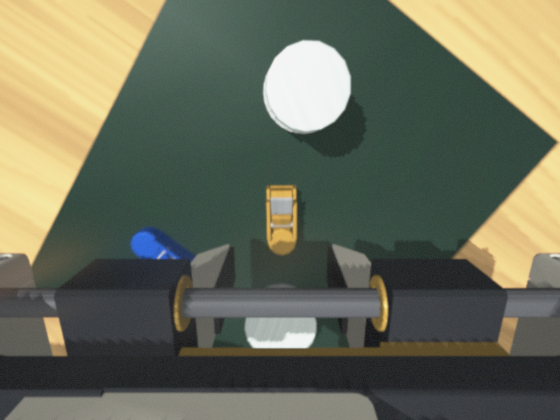

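The plane sits centred between the fingers at (281,223), nose toward the tin, with the blue one left of the left finger at (160,245). I'll close to 40 mm to stay clear, then descend and feel for the bench to fix the fingertip height.

>>> arm_command(gripper=[40,40,40,40,40], dp=[[0.07,0,0.3],[0,0,0.7],[0,0,0.8],[0,0,0.6],[0,0,0.1]], twist=[0,0,0,0,0])

```text
time: 18.05
tool_pos: [519.9, -378.0, -5.3]
tcp_rot: [-3.14, 0.001, 0.601]
contact_force: [-0.9, 0.2, 0.7]
grip_width: 39.9
finger_force: 0.0
```

>>> arm_command(gripper=[40,40,40,40,40], dp=[[0,0,0.12],[0,0,0.1],[0,0,0.08],[0,0,0],[0,0,0]], twist=[0,0,0,0,0])

```text
time: 18.68
tool_pos: [520.5, -378.5, -11.3]
tcp_rot: [3.141, -0.0, 0.601]
contact_force: [-0.4, 0.7, 0.3]
grip_width: 40.0
finger_force: 0.0
```

>>> arm_command(gripper=[40,40,40,40,40], dp=[[0,0,0.06],[0,0,0.06],[0,0,0.06],[0,0,0],[0,0,0]], twist=[0,0,0,0,0])

```text
time: 19.3
tool_pos: [520.4, -378.4, -16.0]
tcp_rot: [3.142, 0.0, 0.601]
contact_force: [-0.5, 0.1, 0.5]
grip_width: 39.9
finger_force: 0.0
```

>>> arm_command(gripper=[40,40,40,40,40], dp=[[0,0,0.06],[0,0,0.06],[0,0,0.06],[0,0,0],[0,0,0]], twist=[0,0,0,0,0])

```text
time: 19.92
tool_pos: [520.4, -378.4, -20.5]
tcp_rot: [3.141, 0.0, 0.601]
contact_force: [0.2, 0.3, -0.8]
grip_width: 39.7
finger_force: 0.0
```

No contact yet at -20.5, and the grip at 38.4 caps the offset at about 23.5, so the tips are 1–3 mm above the bench. I'll lift 9.5 mm and grip.

>>> arm_command(gripper=[40,40,0,0,0], dp=[[0,0,-0.3],[0,0.05,-0.08],[0,0,0],[0,0,0],[0,0,0]], twist=[0,0,0,0,0])

```text
time: 20.55
tool_pos: [521.0, -379.4, -11.1]
tcp_rot: [-3.141, 0.0, 0.601]
contact_force: [0.6, -0.8, 1.0]
grip_width: 21.6
finger_force: 30.0
```

>>> arm_command(gripper=[0,0,0,0,0], dp=[[0,0,0],[0,0,-0.4],[0,0,-0.8],[0,0,-1],[0,0,-1]], twist=[0,0,0,0,0])

```text
time: 21.18
tool_pos: [521.1, -379.4, 70.3]
tcp_rot: [3.141, -0.0, 0.601]
contact_force: [-0.1, -0.6, -0.7]
grip_width: 21.7
finger_force: 30.0
```

Plane held (21.7 mm). Rise, turn to the case's yaw, and approach to a look point.

>>> arm_command(gripper=[0,0,0,0,0], dp=[[0,0,-0.5],[0,0,-0.5],[0,0,-0.2],[0,0,0],[0,0,0]], twist=[1,1,1,1,1])

```text
time: 21.8
tool_pos: [521.1, -379.4, 99.7]
tcp_rot: [3.141, -0.0, 0.162]
contact_force: [0.2, 0.5, 0.0]
grip_width: 21.4
finger_force: 30.0
```

>>> arm_command(gripper=[0,0,0,0,0], dp=[[0,0,0],[0.14,-1,0],[0.14,-1,0],[0.14,-1,0],[0.14,-1,0]], twist=[0.63,0,0,0,0])

```text
time: 22.42
tool_pos: [524.1, -277.6, 99.5]
tcp_rot: [3.141, -0.0, 0.11]
contact_force: [0.0, 0.3, -0.2]
grip_width: 21.2
finger_force: 30.0
```

>>> arm_command(gripper=[0,0,0,0,0], dp=[[0.14,-1,0],[0.14,-1,0],[0.14,-1,0],[0.14,-1,0],[0.14,-1,0]], twist=[0,0,0,0,0])

```text
time: 23.05
tool_pos: [527.7, -150.8, 99.2]
tcp_rot: [3.141, -0.0, 0.11]
contact_force: [-0.0, -0.9, -0.0]
grip_width: 21.4
finger_force: 30.0
```

>>> arm_command(gripper=[0,0,0,0,0], dp=[[0.14,-1,0],[0.14,-1,0],[0,0,0],[0,0,0],[0,0,0]], twist=[0,0,0,0,0])

```text
time: 23.68
tool_pos: [529.2, -102.5, 99.0]
tcp_rot: [3.141, -0.0, 0.109]
contact_force: [-0.4, 0.7, -1.2]
grip_width: 21.8
finger_force: 30.0
```

```bash
python3 - <<'E'
from h import *
im,C,o=snap("wrist");np.savez("pics/w6.npz",K=C[0],R=C[1],p=C[2]);cv2.imwrite("pics/w6.png",im[:,:,::-1]);print(o["tool_pos"],o["tcp_rot"])
c=np.array([525,45.8]);a=np.radians(6.3);ex=np.array([np.cos(a),np.sin(a)]);ey=np.array([-ex[1],ex[0]])
v=im[:,:,::-1].copy();v=cv2.resize(v,None,fx=3,fy=3,interpolation=cv2.INTER_CUBIC)
for x,y,z in[(-29,-62,15),(29,-62,15),(29,-34,15),(-29,-34,15),(-15,-88.5,45),(15,-88.5,45),(45,-91,52),(-45,-91,52),(36,-91,52),(-36,-91,52),(29,-14,15),(29,14,15),(-29,-14,15),(-29,14,15)]:
    p=proj(C,np.r_[c+x*ex+y*ey,z])[0];print((x,y),p.round(0));cv2.circle(v,tuple(int(round((t+.5)*3)) for t in p),2,(0,0,255),-1)
# crop on the case end, with the held plane
cv2.imwrite("pics/w6v.png",v[240:840,300:1100])
E
```

```text
[ 529.24370764 -102.51834103   99.0395123 ] [ 3.14126289e+00 -1.42120672e-04  1.09142298e-01]
(-29, -62) [183. 227.]
(29, -62) [176. 161.]
(29, -34) [142. 161.]
(-29, -34) [151. 227.]
(-15, -88.5) [204. 223.]
(15, -88.5) [201. 185.]
(45, -91) [199. 145.]
(-45, -91) [208. 263.]
(36, -91) [200. 158.]
(-36, -91) [207. 252.]
(29, -14) [118. 161.]
(29, 14) [ 84. 161.]
(-29, -14) [128. 227.]
(-29, 14) [ 96. 227.]
```

View pics/w6v.png

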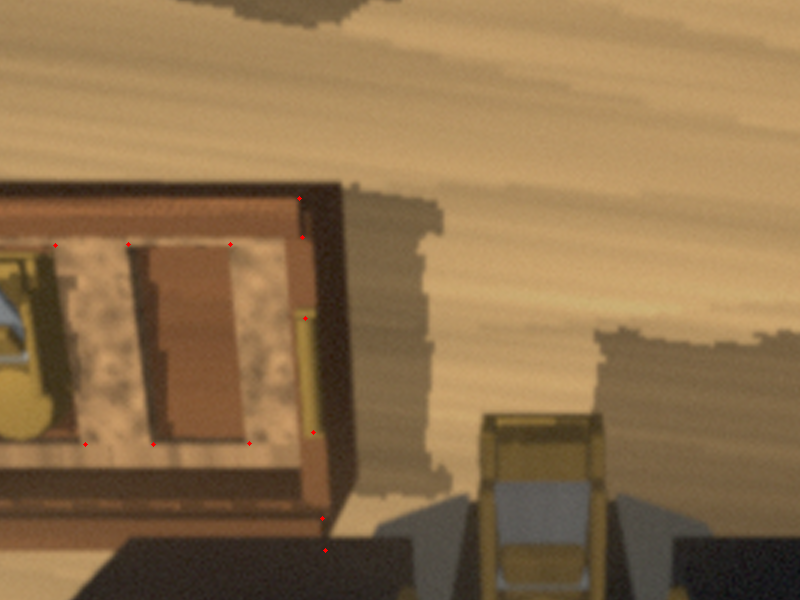

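The overlay fits the empty nest_1 corners (128,246)–(247,441) to within about 1 mm. The held plane's heel is up (+x), so its nose points to −x like plane_b's at (20,400). Move over the nest and down.

>>> arm_command(gripper=[0,0,0,0,0], dp=[[0.12,-1,0],[0.12,-1,0],[0.12,-1,0],[0.11,-1,0],[0,0,0.3]], twist=[0,0,0,0,0])

```text
time: 24.35
tool_pos: [530.3, -0.5, 91.7]
tcp_rot: [3.141, -0.001, 0.111]
contact_force: [1.3, 0.1, -0.5]
grip_width: 21.5
finger_force: 30.0
```

>>> arm_command(gripper=[0,0,0,0,0], dp=[[0,0,0.8],[0,0,0.8],[0,0,0.7],[0,0,0.4],[0,0,0]], twist=[0,0,0,0,0])

```text
time: 24.98
tool_pos: [529.5, -1.8, 23.3]
tcp_rot: [-3.141, 0.001, 0.109]
contact_force: [-0.5, -0.1, -0.9]
grip_width: 21.7
finger_force: 30.0
```

>>> arm_command(gripper=[0,0,0,0,0], dp=[[0.02,0,0.3],[0,0,0.3],[0,0,0.2],[0,0,0.1],[0,0,0]], twist=[0,0,0,0,0])

```text
time: 25.6
tool_pos: [530.3, -1.1, 1.4]
tcp_rot: [3.142, 0.0, 0.11]
contact_force: [-0.0, -0.8, -1.6]
grip_width: 21.4
finger_force: 30.0
```

>>> arm_command(gripper=[0,0,0,0,0], dp=[[0,0,0.05],[0,0,0.04],[0,0,0.04],[0,0,0],[0,0,0]], twist=[0,0,0,0,0])

```text
time: 26.22
tool_pos: [530.5, -1.1, -1.7]
tcp_rot: [3.141, -0.0, 0.11]
contact_force: [0.2, -0.1, -0.7]
grip_width: 21.6
finger_force: 30.0
```

>>> arm_command(gripper=[0,0,27,27,27], dp=[[0,0,0.04],[0,0,0],[0,0,0],[0,0,0],[0,0,0]], twist=[0,0,0,0,0])

```text
time: 26.85
tool_pos: [530.5, -1.1, -2.6]
tcp_rot: [3.141, -0.0, 0.11]
contact_force: [0.4, -0.0, 0.2]
grip_width: 27.2
finger_force: 0.0
```

>>> arm_command(gripper=[27,27,27,27,27], dp=[[0,0,-0.2],[0,0,-0.5],[0,0,-1],[0,0,-1],[0,0,-1]], twist=[0,0,0,0,0])

```text
time: 27.48
tool_pos: [530.5, -1.1, 91.5]
tcp_rot: [3.141, -0.001, 0.11]
contact_force: [0.2, 0.4, 0.3]
grip_width: 27.0
finger_force: 0.0
```

>>> arm_command(gripper=[0,0,0,0,0], dp=[[0,-1,-0.5],[0,-1,0],[0,-1,0],[0,-1,0],[0,-1,0]], twist=[0,0,0,0,0])

```text
time: 28.1
tool_pos: [516.7, 124.0, 103.3]
tcp_rot: [3.141, -0.001, 0.11]
contact_force: [-0.2, -0.1, -0.0]
grip_width: 0.4
finger_force: 0.0
```

```bash
python3 - <<'E'
from h import *
im,C,o=snap("wrist");np.savez("pics/w7.npz",K=C[0],R=C[1],p=C[2]);cv2.imwrite("pics/w7.png",im[:,:,::-1]);print(o["tool_pos"],o["tcp_rot"])
c=np.array([525,45.8]);a=np.radians(6.3);ex=np.array([np.cos(a),np.sin(a)]);ey=np.array([-ex[1],ex[0]])
h=cv2.cvtColor(im,cv2.COLOR_RGB2HSV)
k=cv2.inRange(h,(18,110,60),(32,255,255));k=cv2.morphologyEx(k,cv2.MORPH_CLOSE,np.ones((7,7)))
n,l,st,ce=cv2.connectedComponentsWithStats(k)
for j in range(1,n):
    if st[j,4]>120:
        y,x=np.nonzero(l==j);P=cast(C,np.c_[x,y],24)[:,:2]-c;Q=np.c_[P@ex,P@ey]
        print(st[j],"case",Q.min(0).round(1),Q.max(0).round(1),cv2.minAreaRect(Q.astype(np.float32)))
E
```

```text
[516.74993684 123.95030777 103.30265463] [ 3.14149881e+00 -1.18520696e-03  1.09952852e-01]
[     0      0    560    289 102680] case [ -73.6 -165. ] [155.9 325.7] ((41.134132385253906, 80.35069274902344), (490.7160339355469, 229.3634490966797), 89.98338317871094)
[ 351  177   47   62 1464] case [-24.7 -18.7] [28.8 19.4] ((1.3954486846923828, 0.6219959259033203), (37.606468200683594, 53.45455551147461), 85.97667694091797)
[ 401  180   54   61 1688] case [-26.6 -67.5] [ 26.3 -22.4] ((-0.16115188598632812, -44.96632385253906), (45.05390548706055, 52.9470100402832), 89.9710464477539)
[271 277  20  54 437] case [-118.5   69.9] [-62.4  88. ] ((-90.46009826660156, 78.93959045410156), (18.041746139526367, 56.142730712890625), 89.99517822265625)
[  45  317  136   40 4210] case [-148.4  176.7] [-104.2  301.6] ((-125.08244323730469, 239.5890350341797), (44.306922912597656, 124.7767562866211), 1.467738389968872)
[ 368  317  149   40 4414] case [-148.4 -143.2] [-104.2   -6.1] ((-126.3154067993164, -74.62285614013672), (137.05311584472656, 44.20425033569336), 89.99141693115234)
[275 334  92  21 669] case [-146.1   -3.9] [-123.    84.3] ((-134.54452514648438, 40.21026611328125), (88.19574737548828, 23.037818908691406), 89.996337890625)
[182 349  65   5 186] case [-144.9  112.6] [-140.2  174.7] ((-142.5493621826172, 143.63536071777344), (4.678095817565918, 62.09407043457031), 0.0009003024315461516)
```

```bash
python3 - <<'E'
from h import *
d=np.load("pics/w7.npz");C=(d["K"],d["R"],d["p"]);im=cv2.imread("pics/w7.png")
c=np.array([525,45.8]);a=np.radians(6.3);ex=np.array([np.cos(a),np.sin(a)]);ey=np.array([-ex[1],ex[0]])
h=cv2.cvtColor(im,cv2.COLOR_BGR2HSV)
for y in(0,-14,-24,-34,-48,-62,-70):
    p=proj(C,np.r_[c+y*ey+10*ex,22])[0].round().astype(int);print(y,p,h[p[1],p[0]])
for s in(140,160,180):
  k=cv2.inRange(h,(18,s,50),(32,255,255));k[:,:330]=0;k[:165]=0;k[260:]=0;k[:,470:]=0;k=cv2.morphologyEx(k,cv2.MORPH_OPEN,np.ones((2,2)))
  n,l,st,ce=cv2.connectedComponentsWithStats(k)
  for j in range(1,n):
    if st[j,4]>60:
        y,x=np.nonzero(l==j);P=cast(C,np.c_[x,y],26)[:,:2]-c;Q=np.c_[P@ex,P@ey];print(s,st[j],cv2.minAreaRect(Q.astype(np.float32)))
E
```

```text
0 [374 199] [120   6  84]
-14 [391 199] [ 14 122  96]
-24 [403 199] [ 17 127  88]
-34 [415 199] [ 20 135  68]
-48 [431 199] [113  13  79]
-62 [448 199] [ 15 122 130]
-70 [457 199] [ 15 134 101]
140 [357 179  29  22 288] ((18.729347229003906, 4.7055511474609375), (22.91967010498047, 17.697214126586914), 89.9615478515625)
140 [413 181  30  20 305] ((21.641864776611328, -39.703582763671875), (15.49343204498291, 24.36615753173828), 26.67545509338379)
140 [423 206  19   8  89] ((1.3472741842269897, -48.01521682739258), (5.509881496429443, 14.834834098815918), 4.983153820037842)
140 [357 215  25  23 408] ((-13.431941032409668, 3.4482173919677734), (20.645509719848633, 19.6771297454834), 85.70110321044922)
140 [410 218  28  23 473] ((-15.846315383911133, -42.983642578125), (22.76116180419922, 19.950021743774414), 89.96575927734375)
```

Both planes show the same layout: nose at the lower rows, 53–56 px apart, loose plane centred on case (0,-48). Now re-grip the strip, this time lower.

>>> arm_command(gripper=[40,40,40,40,40], dp=[[0,-1,0],[0,-1,0],[0,-1,0],[0,-1,0],[0,-1,0]], twist=[0,0,0,0,0])

```text
time: 28.78
tool_pos: [503.1, 247.9, 103.1]
tcp_rot: [3.142, -0.001, 0.11]
contact_force: [-0.1, -0.7, -0.4]
grip_width: 39.3
finger_force: 0.0
```

>>> arm_command(gripper=[40,40,40,40,40], dp=[[0,-0.38,0.2],[0,0,0.8],[0,0,0.9],[0,0,0.7],[0,0,0.33]], twist=[0,0,0,0,0])

```text
time: 29.4
tool_pos: [501.6, 256.0, 28.1]
tcp_rot: [3.141, 0.001, 0.11]
contact_force: [0.0, -0.2, -0.5]
grip_width: 39.7
finger_force: 0.0
```

>>> arm_command(gripper=[0,0,0,0,0], dp=[[0,0,0],[0,0,0],[0,0,0],[0,0,0],[0,0,0]], twist=[0,0,0,0,0])

```text
time: 30.02
tool_pos: [502.4, 257.2, 29.7]
tcp_rot: [-3.141, -0.001, 0.11]
contact_force: [-1.4, 1.8, 3.4]
grip_width: 7.6
finger_force: 30.0
```

>>> arm_command(gripper=[0,0,0,0,0], dp=[[0,0.5,-0.04],[0,0.7,0],[0,0.7,0],[0,0.7,0],[0,0.7,0]], twist=[0,0,0,0,0])

```text
time: 30.65
tool_pos: [511.3, 173.3, 29.8]
tcp_rot: [3.142, -0.0, 0.109]
contact_force: [3.9, 2.3, -6.9]
grip_width: 7.4
finger_force: 30.0
```

>>> arm_command(gripper=[0,0,0,0,0], dp=[[0,0.5,0],[0,0.3,0],[0,0.2,0],[0,0.1,0],[0,0,0]], twist=[0,0,0,0,0])

```text
time: 31.28
tool_pos: [514.0, 147.0, 29.8]
tcp_rot: [3.141, 0.0, 0.11]
contact_force: [5.7, -1.5, -8.4]
grip_width: 7.6
finger_force: 30.0
```

>>> arm_command(gripper=[0,0,0,0,0], dp=[[0.03,0,0.04],[0,0.12,0],[0,0.12,0],[0,0.12,0],[0,0,0]], twist=[0,0,0,0,0])

```text
time: 31.9
tool_pos: [515.1, 138.9, 29.6]
tcp_rot: [-3.141, 0.001, 0.11]
contact_force: [-2.2, 1.7, 5.9]
grip_width: 7.1
finger_force: 30.0
```

>>> arm_command(gripper=[0,0,0,0,0], dp=[[0,0.08,0],[0,0.08,0],[0,0.06,0],[0,0,0],[0,0,0]], twist=[0,0,0,0,0])

```text
time: 32.52
tool_pos: [515.7, 133.1, 29.6]
tcp_rot: [3.141, 0.001, 0.11]
contact_force: [-2.6, 1.0, 5.9]
grip_width: 7.4
finger_force: 30.0
```

>>> arm_command(gripper=[0,0,0,0,0], dp=[[0,0.06,-0.01],[0,0.06,0],[0,0,0],[0,0,0],[0,0,0]], twist=[0,0,0,0,0])

```text
time: 33.15
tool_pos: [515.8, 132.3, 29.7]
tcp_rot: [-3.139, 0.001, 0.11]
contact_force: [-2.7, 11.5, 6.3]
grip_width: 7.5
finger_force: 30.0
```

>>> arm_command(gripper=[0,0,0,0,0], dp=[[0,0.05,0],[0,0.05,0],[0,0,0],[0,0,0],[0,0,0]], twist=[0,0,0,0,0])

```text
time: 33.78
tool_pos: [515.8, 132.2, 29.7]
tcp_rot: [-3.135, 0.0, 0.109]
contact_force: [-5.1, 22.6, 5.5]
grip_width: 7.7
finger_force: 30.0
```

```bash
python3 - <<'E'
from h import *
im,C,o=snap("wrist");np.savez("pics/w8.npz",K=C[0],R=C[1],p=C[2]);cv2.imwrite("pics/w8.png",im[:,:,::-1]);print(o["tool_pos"],o["contact_force"])
E
```

```text
[515.78167669 132.23966879  29.6977831 ] [-5.09470695 22.63904995  5.46574488]
```

Hard stop at 22.6 N with q ≈ 0. Back off and tug lightly to check the latch.

>>> arm_command(gripper=[0,0,0,0,0], dp=[[0,-0.1,0],[0,-0.1,0],[0,-0.08,0],[0,-0.08,0],[0,0,0]], twist=[0,0,0,0,0])

```text
time: 34.45
tool_pos: [515.6, 134.2, 29.6]
tcp_rot: [3.138, 0.001, 0.111]
contact_force: [-2.1, -9.2, 6.2]
grip_width: 7.5
finger_force: 30.0
```

The tug holds at 9 N after about 2 mm of play, so the lid is latched. Push home again, release and retreat.

>>> arm_command(gripper=[0,0,0,0,0], dp=[[0,0.1,0],[0,0.1,0],[0,0.06,0],[0,0,0],[0,0,0]], twist=[0,0,0,0,0])

```text
time: 35.08
tool_pos: [515.8, 132.3, 29.7]
tcp_rot: [-3.138, 0.001, 0.11]
contact_force: [-4.8, 11.6, 5.5]
grip_width: 7.8
finger_force: 30.0
```

>>> arm_command(gripper=[30,30,30,30,30], dp=[[0,0,0],[0,0,0],[0,0,0],[0,0,-0.3],[0,0,-0.8]], twist=[0,0,0,0,0])

```text
time: 35.7
tool_pos: [516.0, 129.9, 56.6]
tcp_rot: [3.141, 0.002, 0.11]
contact_force: [-0.2, 1.1, -0.3]
grip_width: 30.0
finger_force: 0.0
```

>>> arm_command(gripper=[30,30,30,30,30], dp=[[0,0,-1],[0,0,-1],[0,0,-1],[0,0,-1],[0,0,0]], twist=[0,0,0,0,0])

```text
time: 36.33
tool_pos: [517.9, 130.2, 158.9]
tcp_rot: [3.141, -0.005, 0.11]
contact_force: [0.6, 0.2, 0.0]
grip_width: 29.7
finger_force: 0.0
```

```bash
python3 - <<'E'
from h import *
im,C,o=snap("wrist");print(o["tool_pos"]);h=cv2.cvtColor(im,cv2.COLOR_RGB2HSV)
c=np.array([525,45.8]);a=np.radians(6.3);ex=np.array([np.cos(a),np.sin(a)]);ey=np.array([-ex[1],ex[0]])
L=lambda uv,z:[((cast(C,uv,z)[0,:2]-c)@e).round(1) for e in(ex,ey)]
p=proj(C,np.array([np.r_[c+y*ey+x*ex,z] for x,y,z in[(0,87,62),(0,-102,48),(-11,-102,48),(11,-102,48),(0,-88.5,45)]]));print(p.round(0))
k=cv2.inRange(h,(85,0,100),(135,110,255));k[:130]=0;k[250:]=0;k[:,350:]=k[:,350:]
n,l,st,ce=cv2.connectedComponentsWithStats(k)
for j in range(1,n):
    if st[j,4]>100:
        x,y,w,hh,_=st[j];print(st[j],"ends",L((x,y+hh/2),48),L((x+w,y+hh/2),48))
k=cv2.inRange(h,(0,60,0),(16,255,90));u,v=p[0].astype(int);k2=np.zeros_like(k);k2[v-40:v+40,u-25:u+25]=k[v-40:v+40,u-25:u+25]
y,x=np.nonzero(k2);print(len(x),"strip",L((np.median(x),np.median(y)),62))
E
```

```text
[517.9354676  130.1622934  158.85823106]
[[278. 207.]
 [479. 203.]
 [477. 214.]
 [481. 192.]
 [463. 202.]]
432 strip [np.float64(2.3), np.float64(87.1)]
```

```bash
python3 -c "
from plant import *
print(close_job())"
```

```text
the job is handed in; nothing more can be done
None
```

The brass plane is in nest_1 with its nose the same way as the others, and the lid is shut against its stop. It held against a 9 N tug with about 2 mm of play, so I take it as latched, though I couldn't see the tongue in the last picture. I handed the job in at about 36 s.

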